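# Put the enlarger optics back in the lens tray

### The arm

A 6-joint arm with a two-finger parallel gripper is mounted at the origin on the work surface. World frame = base frame: x ahead of the robot, y to its left, z up, the work surface at z = 0. Lengths are in mm, angles in rad, forces in N, time in s.
With the tool pointing down it reaches from about 275 to 825 mm from the base axis. Payload 4.9 kg.
Tool frame: the origin (TCP) lies between the finger pads; the fingertips stand 14 mm ahead of it and the grasp point (between the pads) lies 5 mm behind it; z points along the fingers, y is the line along which they close (so a half turn about z gives the same grasp; the last joint's range is limited). The gripper opens to 85 mm and grips with 20 to 120 N. Pads are 22 mm wide; open, the fingers measure 114 mm over their backs; the gripper's body (76 mm by 85 mm) begins 54 mm behind the grasp point. The pads swing forward as they close: fully open they stand 13 mm farther back than shut.
Start: joints at [-1.483, 0.326, -0.193, 1.052, 0, 1.437], TCP at [121.003, -536.542, 245.281] pointing down, gripper open.
Joint ranges: [-2.65, 2.65], [-0.97, 1.79], [-1.3, 1.35], [-1.93, 2.1], [-1.47, 1.37], [-3.14, 3.14]. Speed limits (rad/s): [2.57, 2.57, 3.14, 3.14, 3.14, 3.14].

### API

Orientations are given as a rotation vector (axis times angle).
In Python, from bench import manip gives the robot as it stands. The module is installed in compiled form; this text tells all that it offers. Calls block until the motion is done:
- manip.goto(position, orientation): joint-space move of the TCP to a pose.
- manip.move_linear(position, v=150, rotation=None): straight line of the TCP; rotation=None keeps the orientation; v is the mean speed in mm/s.
- manip.move_j(angles): joint-space move.
- manip.set_gripper(opening, grasp_force=None): finger opening in mm; grasp_force is the grip in N (None keeps the last); returns when the fingers have stopped.
- manip.dwell(seconds).
- manip.inverse_kinematics(position, orientation): joint angles nearest the present ones, or None.
- manip.get_image(name): name is "scene" or "top"; returns (picture, depth): 420x560x3 uint8, blue, green, red; 420x560 float32, mm along the optical axis (not along the pixel's ray), 0 where there is no reading.
- manip.camera_info(name): a dict with "fovy" (degrees; the focal length in pixels is half the picture's height over the tangent of half this angle, whatever the lens; pixels are square), "cx", "cy" (the principal point, pixels), "camera_from_world" (4x4, takes a point from world to camera coordinates). Camera axes: x right, y up, looking along -z (the intrinsics and any distortion apply to the point x, -y, -z); pixel columns grow to the right and rows downward; lengths in mm; the calibration is good to about 2 mm. A picture is of the moment at which its call begins. camera_info takes no time and is no camera call.
A pose or a line that the arm cannot do raises manip.MotionError and nothing moves.
- manip.close_job(): hands the job in; it is judged then, once.
Readings, each from a call of its own:
- manip.read_time_s(): time.
- manip.read_qpos(): joint angles.
- manip.read_joint_vel(): joint speeds.
- manip.read_tau(): joint torques, N m.
- manip.read_ee_pos(): TCP position.
- manip.read_eef_rot(): TCP orientation.
- manip.read_force(): force on the tool from outside, world axes, zero at the start.
- manip.read_moment(): the same for the moment, N m.
- manip.read_finger_gap(): finger opening in mm.
- manip.read_gripper_force(): force on a finger pad.
Only numpy, scipy, OpenCV 4.12 (cv2) and the standard library are available. Lean on these libraries where they do the work, as an engineer would, in place of code of your own. Each camera call takes 0.05 s, during which the arm holds its last target. There are 200 camera calls.

### The job

Printing is over: put the optics away in the lens tray. Stand each of the three enlarging lenses, glass up, in the round nest made for its size, and the square loupe in the square nest, each set down gently (not dropped) and fully down on the felt. The film cassette and the black film can do not belong in the tray: leave them standing where they are.

Things in the scene. Friction and masses are not known exactly. Their poses are not given: they have to be found in the camera images.
- lens_small_mid (a point): centre (half-way up) of the small enlarging lens: a black barrel 41 mm across its knurled ring and 42 mm tall, thin bright ring at the top edge, round dark glass on top. It stands upright on its narrower rear cap; z up along its axis. The full 41 mm width, straight and good to grip from any side, is from 13 to 39 mm above its foot
- lens_medium_mid (a point): centre (half-way up) of the medium enlarging lens: a black barrel 53 mm across its knurled ring and 50 mm tall, thin bright ring at the top edge, round dark glass on top. It stands upright on its narrower rear cap; z up along its axis. The full 53 mm width, straight and good to grip from any side, is from 16 to 46 mm above its foot
- lens_large_mid (a point): centre (half-way up) of the large enlarging lens: a black barrel 66 mm across its knurled ring and 60 mm tall, thin bright ring at the top edge, round dark glass on top. It stands upright on its narrower rear cap; z up along its axis. The full 66 mm width, straight and good to grip from any side, is from 19 to 56 mm above its foot
- loupe_mid (a point): centre (half-way up) of the square loupe (stand magnifier): a square column 48 by 48 mm and 46 mm tall with a clear skirt at the foot and black above, topped by a round rubber eyepiece 42 mm across and 6 mm high with a pale glass; 52 mm tall in all. z up; x and y are square to its flat sides (grip it across two opposite flats)
- nest_small: pale wooden nest block 103.5 mm square, 18 mm high, for the small lens: a round well 57 mm across (smallest), 12 mm deep, centred, felt floor. Origin: centre of its underside, z up; well floor at 6 mm, rim at 18 mm. One of four blocks (2 by 2, 104 mm apart, order changes) in a dark 226 mm tray no higher than they are. Grip the load so high that the fingertips stay above the rim
- nest_medium: pale wooden nest block 103.5 mm square, 18 mm high, for the medium lens: a round well 69 mm across (middle), 12 mm deep, centred, felt floor. Origin: centre of its underside, z up; well floor at 6 mm, rim at 18 mm. One of four blocks (2 by 2, 104 mm apart, order changes) in a dark 226 mm tray no higher than they are. Grip the load so high that the fingertips stay above the rim
- nest_large: pale wooden nest block 103.5 mm square, 18 mm high, for the large lens: a round well 82 mm across (largest), 12 mm deep, centred, felt floor. Origin: centre of its underside, z up; well floor at 6 mm, rim at 18 mm. One of four blocks (2 by 2, 104 mm apart, order changes) in a dark 226 mm tray no higher than they are. Grip the load so high that the fingertips stay above the rim
- nest_square: pale wooden nest block 103.5 mm square, 18 mm high, for the square loupe: a square well 64 mm wide, sides along x and y, 12 mm deep, centred, felt floor. Origin: centre of its underside, z up; well floor at 6 mm, rim at 18 mm. One of four blocks (2 by 2, 104 mm apart, order changes) in a dark 226 mm tray no higher than they are. Grip the load so high that the fingertips stay above the rim
- film_cassette_mid (a point): centre of the film cassette, a look-alike that stays: a slim upright black cylinder 26 mm across and 49 mm tall with dark metal end caps, a small spool knob on top and a felt lip down one side; no glass
- film_can_mid (a point): centre of the film can, a look-alike that stays: an upright plain black plastic can 31 mm across and 51 mm tall with a ribbed 34 mm push-on lid; no glass
Mind the look-alikes: they are no part of the job. What is shaped like the part that bears film_can_mid but blue is not meant.

How it is judged (in metres and radians):
At the end, for the whole second after the job is handed in: Each lens stands upright on the floor of the nest of its size and the loupe in the square nest: centre within 12 mm sideways and 5 mm in height, tilt under 0.12 rad, let go and at rest. The film cassette and can still stand within 30 mm of where they were (horizontal distance between lens_small_mid and nest_small below 0.012 m and z of lens_small_mid in the frame of nest_small between 0.022 and 0.032 m and angle between each of lens_small_mid, lens_medium_mid, lens_large_mid, loupe_mid's own z axis and vertical below 0.12 rad and linear speed of each of lens_small, lens_medium, lens_large, loupe below 0.02 m/s and angular speed of each of lens_small, lens_medium, lens_large, loupe below 0.3 rad/s and horizontal distance between lens_medium_mid and nest_medium below 0.012 m and z of lens_medium_mid in the frame of nest_medium between 0.026 and 0.036 m and horizontal distance between lens_large_mid and nest_large below 0.012 m and z of lens_large_mid in the frame of nest_large between 0.031 and 0.041 m and horizontal distance between loupe_mid and nest_square below 0.012 m and z of loupe_mid in the frame of nest_square between 0.027 and 0.037 m and distance of each of film_cassette_mid, film_can_mid from where it was at the start of the episode below 0.03 m and angle between each of film_cassette_mid, film_can_mid's own z axis and vertical below 0.2 rad); the robot touches nothing.
It fails at once if the film cassette is shifted by more than 30 mm or knocked over (distance of film_cassette_mid from where it was at the start of the episode above 0.03 m or angle between film_cassette_mid's own z axis and vertical above 0.5 rad).
It fails at once if the film can is shifted by more than 30 mm or knocked over (distance of film_can_mid from where it was at the start of the episode above 0.03 m or angle between film_can_mid's own z axis and vertical above 0.5 rad).
It fails at once if a lens or the loupe is dropped: free of the fingers it falls faster than 0.6 m/s (about 2 cm) ((contact force between the fingers and lens_small below 0.01 N and linear speed of lens_small above 0.6 m/s) or (contact force between the fingers and lens_medium below 0.01 N and linear speed of lens_medium above 0.6 m/s) or (contact force between the fingers and lens_large below 0.01 N and linear speed of lens_large above 0.6 m/s) or (contact force between the fingers and loupe below 0.01 N and linear speed of loupe above 0.6 m/s)).
It also fails if it takes over 109 s, if anything falls off the work surface, if the arm or the gripper's body presses on something with over 40 N, if the wrist force passes 120 N, or if a joint passes its speed limit or range.

## Working session

There is one attempt and no reset: what is moved stays moved. The work goes in short steps, each a Python script; the robot and the scene stay as the last script left them, time stands still between calls to the robot, and variables do not carry over. Pictures are saved under pics/ and viewed, at most 14 in all, crops included, and the job is handed in when it is done.

```bash
mkdir -p pics; python3 - <<'E'
from bench import manip
import cv2,numpy as np
for n in("top","scene"):
    im,d=manip.get_image(n); cv2.imwrite(f"pics/{n}0.png",im); np.save(f"{n}_d.npy",d)
    print(n,manip.camera_info(n),d.min(),d.max(),(d==0).mean())
print(manip.read_eef_rot(),manip.read_time_s(),manip.read_finger_gap())
E
```

```text
top {'fovy': 56.18654666099128, 'cx': 280.06923149734433, 'cy': 216.9672856826966, 'camera_from_world': array([[-2.06678862e-02, -9.98905386e-01,  4.19626907e-02,
        -1.05902065e+01],
       [ 9.82180450e-01, -1.24440403e-02,  1.87527891e-01,
        -5.33257417e+02],
       [-1.86800435e-01,  4.50907396e-02,  9.81362534e-01,
        -7.56098976e+02],
       [ 0.00000000e+00,  0.00000000e+00,  0.00000000e+00,
         1.00000000e+00]])} 0.0 1879.6846 0.004090136054421769
scene {'fovy': 53.18272034440176, 'cx': 271.2375266223727, 'cy': 203.97444993076704, 'camera_from_world': array([[ 5.07235397e-01,  8.61477993e-01,  2.38310475e-02,
        -2.71488460e+02],
       [-5.04682588e-01,  2.74513367e-01,  8.18497341e-01,
         2.01556767e+02],
       [ 6.98575505e-01, -4.27197939e-01,  5.74015840e-01,
        -1.22973937e+03],
       [ 0.00000000e+00,  0.00000000e+00,  0.00000000e+00,
         1.00000000e+00]])} 0.0 3518.8477 0.004255952380952381
[-3.12078575e+00 -3.47536991e-01 -4.19143389e-05] 0.1 85.27195164013749
```

View pics/top0.png

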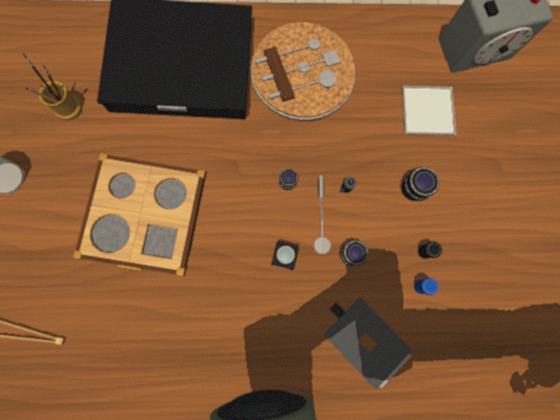

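View pics/scene0.png

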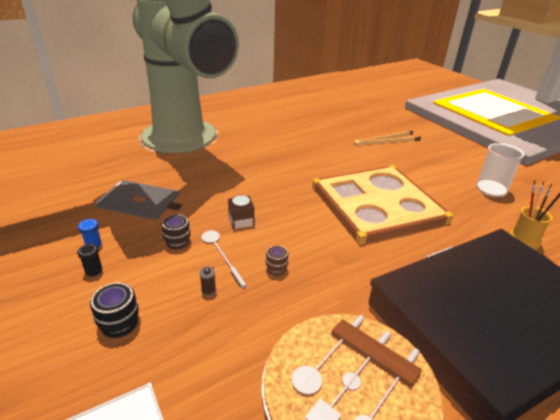

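Top view: small lens (289,179), cassette (349,185), large lens (421,184), loupe (286,255), medium lens (355,253), black can (430,250), blue can (427,286, not meant). Tray nests are small (122,185), medium (171,193), large (110,233) and square (161,241). An enlarged crop will confirm this, and the depth will give positions.

```bash
cat > h.py <<'E'
from bench import manip
import cv2,numpy as np
def cloud(n,d):
    c=manip.camera_info(n); f=210/np.tan(np.radians(c['fovy']/2))
    v,u=np.mgrid[:420,:560]; x=(u-c['cx'])/f*d; y=-(v-c['cy'])/f*d
    P=np.stack([x,y,-d,np.ones_like(d)],-1)
    return (P@np.linalg.inv(c['camera_from_world']).T)[...,:3]
E
python3 - <<'E'
from h import *
im=cv2.imread("pics/top0.png"); d=np.load("top_d.npy").astype(float)
cv2.imwrite("pics/c1.png",cv2.resize(im[150:310,70:450],None,fx=2.1,fy=2.1,interpolation=cv2.INTER_CUBIC))
P=cloud("top",d); Z=P[...,2]; np.set_printoptions(precision=1,suppress=True)
for u,v in[(240,200),(30,260),(390,200),(300,300),(480,200),(220,150)]: print("table",P[v,u])
m=((Z>22)&(d>0)).astype(np.uint8); m[:150]=0; m[310:]=0; m[:,:210]=0; m[:,450:]=0
n,l,s,c=cv2.connectedComponentsWithStats(m)
for i in range(1,n):
    if s[i,4]<40: continue
    q=P[l==i]; zt=np.percentile(q[:,2],90); t=q[q[:,2]>zt-5]
    ctr,sz,ang=cv2.minAreaRect(t[:,:2].astype(np.float32))
    print(c[i],s[i,4],"ztop %.1f"%zt,"rect",np.array(ctr),np.array(sz),ang,"mean",t[:,:2].mean(0))
for nm,u,v in[("S",122,185),("M",171,193),("L",110,233),("Q",161,241)]:
    print(nm,"floor",P[v,u])
for u,v in [(147,180),(140,215),(190,215)]: print("block",P[v,u])
E
```

```text
table [582.1  65.4  -2.2]
table [458.1 501.1  -0. ]
table [ 577.9 -267.5    0.4]
table [364.5 -59.9   1.6]
table [ 575.9 -473.1   -0.6]
table [697.8 109.9  -1.9]
[421.  183.1] 943 ztop 64.9 rect [ 604.5 -323.5] [61.9 61. ] 20.667316436767578 mean [ 604.  -322.6]
[288.5 177.9] 322 ztop 46.3 rect [621.5 -40.5] [38. 38.] 45.59354782104492 mean [620.6 -39.9]
[349.3 182.8] 156 ztop 49.5 rect [ 608.5 -170.3] [23.7 24.5] 88.60303497314453 mean [ 608.1 -170.7]
[285.3 254.7] 569 ztop 55.2 rect [456.9 -28.8] [38.4 40.4] 89.01278686523438 mean [456.7 -29.1]
[354.4 252.4] 579 ztop 54.4 rect [ 458.8 -172.6] [49.7 48.9] 88.69573974609375 mean [ 459.  -172.2]
[431.8 249.2] 288 ztop 53.6 rect [ 463.3 -333.9] [33.5 33.4] 33.15373611450195 mean [ 462.9 -333.4]
[428.2 285.6] 297 ztop 53.5 rect [ 388.5 -319.4] [33.8 34.4] 83.76620483398438 mean [ 388.2 -318.7]
S floor [614.8 317.3  11.2]
M floor [596.3 212.8  10.1]
L floor [510.8 336.4  11.6]
Q floor [492.4 230.4  10.4]
block [621.5 260.7  24.7]
block [545.9 272.1  24.3]
block [545.2 169.   21.7]
```

View pics/c1.png

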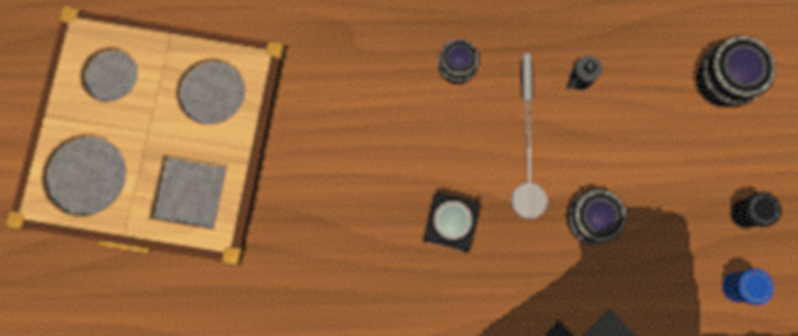

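```bash
cat >> h.py <<'E'
from scipy.spatial.transform import Rotation as Ro
def ray(n,u,v,z):
    c=manip.camera_info(n); f=210/np.tan(np.radians(c['fovy']/2)); Wi=np.linalg.inv(c['camera_from_world'])
    r=Wi[:3,:3]@np.array([(u-c['cx'])/f,-(v-c['cy'])/f,-1]); C=Wi[:3,3]
    return C+r*(z-C[2])/r[2]
def rot(th):  # tool down, closing line along angle th
    y=np.array([np.cos(th),np.sin(th),0]); z=np.array([0,0,-1.]); 
    return Ro.from_matrix(np.stack([np.cross(y,z),y,z],1)).as_rotvec()
E
cat > nest.py <<'E'
from h import *
np.set_printoptions(precision=1,suppress=True)
im=cv2.imread("pics/top0.png"); d=np.load("top_d.npy").astype(float); P=cloud("top",d); Z=P[...,2]
hsv=cv2.cvtColor(cv2.GaussianBlur(im,(3,3),0),cv2.COLOR_BGR2HSV)
m=((hsv[...,1]<90)).astype(np.uint8); m[:165]=0;m[262:]=0;m[:,:85]=0;m[:,195:]=0
n,l,s,c=cv2.connectedComponentsWithStats(m)
b=[]
for i in range(1,n):
    if s[i,4]>200: b.append(ray("top",*c[i],12)); print(c[i],s[i],b[-1], 2*np.sqrt(s[i,4]/np.pi)*1.8)
C0=np.linalg.inv(manip.camera_info("top")["camera_from_world"])[:3,3]
for nm,u,v,H in[("lens_small",288,178,42),("lens_medium",354,252,50),("lens_large",421,183,60),("loupe",285,255,52)]:
    mm=((Z>22)&(d>0)).astype(np.uint8); k,l,s,c=cv2.connectedComponentsWithStats(mm); q=P[l==l[v,u]]
    zt=np.percentile(q[:,2],70); t=q[q[:,2]>zt-5]; ctr=np.array(cv2.minAreaRect(t[:,:2].astype(np.float32))[0]); zm=np.median(t[:,2])
    print(nm,zm,C0[:2]+(ctr-C0[:2])*(C0[2]-H)/(C0[2]-zm))
q=q[q[:,2]>40]; print("loupe col",cv2.minAreaRect(q[:,:2].astype(np.float32)))
big=cv2.resize(im[235:275,265:305],(560,560),interpolation=cv2.INTER_CUBIC); cv2.imwrite("pics/loupe.png",big)
E
python3 nest.py
```

```text
[122.1 185.6] [110 174  25  24 472] [613.2 316.7  12. ] 44.12640673080678
[170.3 193.6] [155 179  31  30 712] [594.4 213.8  12. ] 54.19604082364921
[110.4 233.2] [  92  215   38   37 1100] [510.3 335.4  12. ] 67.363385733172
[159.7 241.4] [143 225  34  33 854] [491.3 232.6  12. ] 59.354889357999866
lens_small 43.810767687398425 [621.8 -40.6]
lens_medium 51.95465230622722 [ 459.  -173.1]
lens_large 62.40296484199712 [ 605.2 -323.9]
loupe 53.308258991281946 [457.8 -29.4]
loupe col ((456.9893798828125, -29.130229949951172), (47.49452590942383, 48.13822555541992), 75.19961547851562)
```

```bash
sleep 1; ls pics
```

```text
c1.png
loupe.png
scene0.png
top0.png
```

View pics/loupe.png

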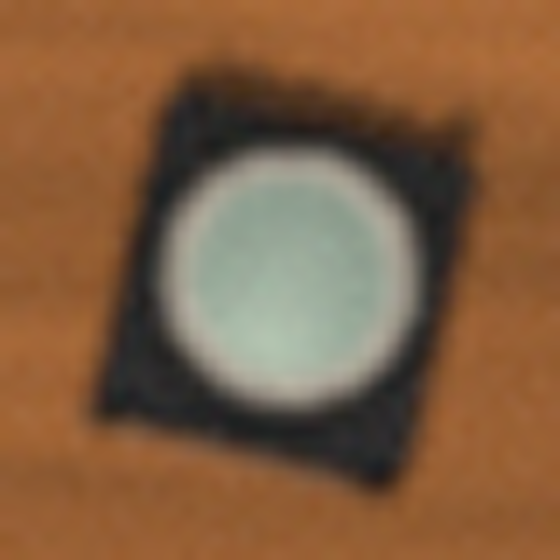

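```bash
cat >> h.py <<'E'
OBJ=dict(small=((621.8,-40.6),31,41),medium=((459,-173.1),31,53),large=((605.2,-323.9),31,66),loupe=((457.8,-29.4),31,48))
NEST=dict(small=(613.2,316.7),medium=(594.4,213.8),large=(510.3,335.4),loupe=(491.3,232.6))
PICK,PLACE=np.radians(75.2),np.radians(79.7)
def best(p,th):
    c=[(abs(q[5]),rot(t)) for t in(th,th+np.pi) if (q:=manip.inverse_kinematics(p,rot(t))) is not None]
    return min(c,key=lambda a:a[0])[1]
def pick(o):
    (x,y),h,w=OBJ[o]; p=[x,y,150]; r=best(p,PICK)
    manip.goto(p,r); manip.move_linear([x,y,h],v=120)
    manip.set_gripper(w-12,grasp_force=50)
    print(o,"gap",manip.read_finger_gap(),"F",manip.read_gripper_force(),manip.read_time_s())
    manip.move_linear([x,y,150],v=120)
    print("lifted gap",manip.read_finger_gap(),manip.read_force())
def place(o):
    x,y=NEST[o]; h=OBJ[o][1]+6; p=[x,y,150]
    manip.goto(p,best(p,PLACE)); manip.move_linear([x,y,h+10],v=120); manip.dwell(.2)
    f0=manip.read_force()[2]; z=h+10
    while z>h-3:
        z-=1.; manip.move_linear([x,y,z],v=20); f=manip.read_force()[2]-f0
        if abs(f)>4: break
    print(o,"down at cmd",z,"nominal",h,"dF",f,"actual",manip.read_ee_pos(),manip.read_time_s())
def release(o):
    x,y=NEST[o]; manip.set_gripper(85); manip.move_linear([x,y,150],v=150); print("t",manip.read_time_s())
E
python3 - <<'E'
from h import *
pick("small")
im,d=manip.get_image("scene"); cv2.imwrite("pics/s1.png",cv2.resize(im[100:350,130:430],(800,600*800//720)))
print(manip.read_qpos())
E
```

```text
small gap 39.26276216265727 F 50.668826079927385 4.25
lifted gap 39.35780015246134 [-0.50992459  0.30686933 -1.65977527]
[-1.83626016e-01  5.33585744e-01 -1.26057571e-01  9.13157678e-01
 -1.29057237e-05  7.47065941e-02]
```

View pics/s1.png

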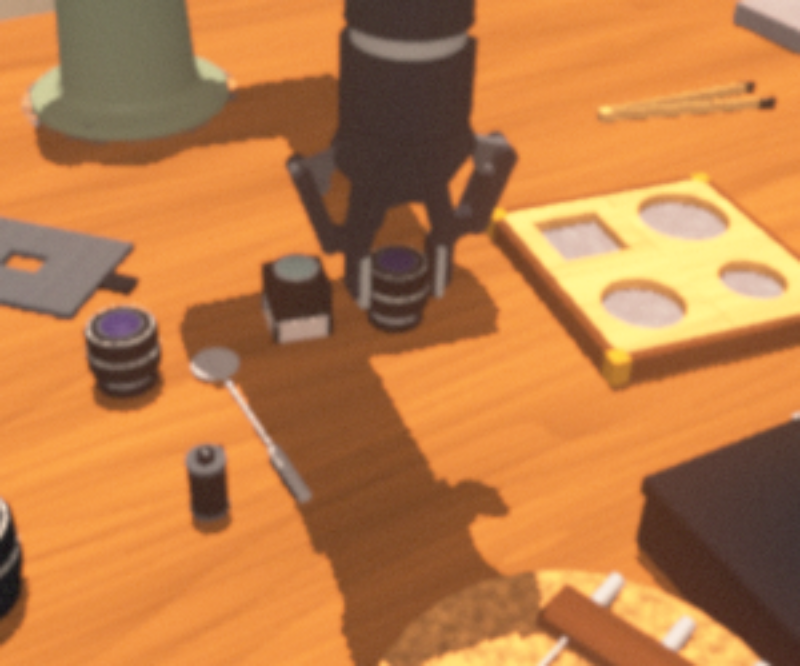

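The small lens is held upright at (398,288), with the fingertips about two-thirds down the barrel. Next I'll place it.

```bash
python3 - <<'E'
from h import *
place("small")
im,d=manip.get_image("scene"); cv2.imwrite("pics/s2.png",cv2.resize(im[120:270,290:490],(800,600)))
E
```

```text
small down at cmd 42.0 nominal 37 dF 5.7798359839022195 actual [613.22779667 316.70556232  42.86388801] 9.2417
```

View pics/s2.png

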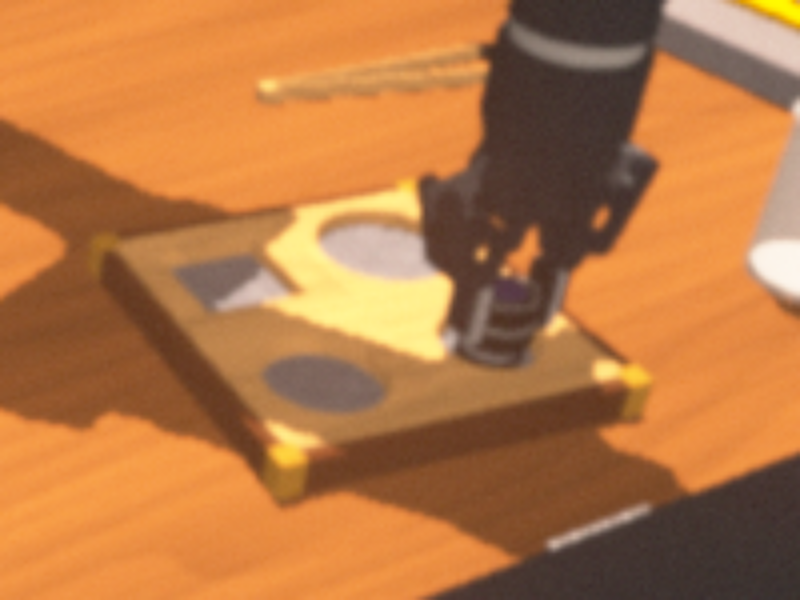

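```bash
python3 - <<'E'
from h import *
np.set_printoptions(precision=1,suppress=True)
im,d=manip.get_image("scene"); P=cloud("scene",d.astype(float))
print("lens top",[P[v,u] for u,v in[(417,191),(418,193),(420,192)]]); print("front barrel",[P[v,u] for v,u in[(197,415),(202,415),(206,415),(209,415),(212,415)]])
print("block",[P[v,u] for u,v in[(395,222),(425,218),(380,205),(345,200),(435,210)]]); print("felt",P[215,370],P[182,382])
print("table",P[190,300],P[262,400],P[265,300])
im,d=manip.get_image("top"); cv2.imwrite("pics/t2.png",cv2.resize(im[150:280,70:210],(750,696),interpolation=cv2.INTER_CUBIC)[:600])
E
```

```text
lens top [array([611.1, 319.1,  57.8]), array([617. , 316.2,  56.9]), array([618. , 320.7,  58.7])]
front barrel [array([621.8, 303.2,  53.6]), array([625.2, 303. ,  42.8]), array([626. , 305.5,  31.9]), array([624.3, 310.6,  21.1]), array([635.3, 298.1,  24.5])]
block [array([640.6, 234.7,  24.4]), array([659.5, 302.9,  22.6]), array([579.6, 249.1,  24.9]), array([528.3, 192.8,  25.6]), array([652. , 340.6,  25.7])]
felt [584.8 218.6  11.8] [497.4 333.5  13.7]
table [417.6 148.8   2.1] [718.4 178.4   1.1] [632.4   5.6   1.5]
```

View pics/t2.png

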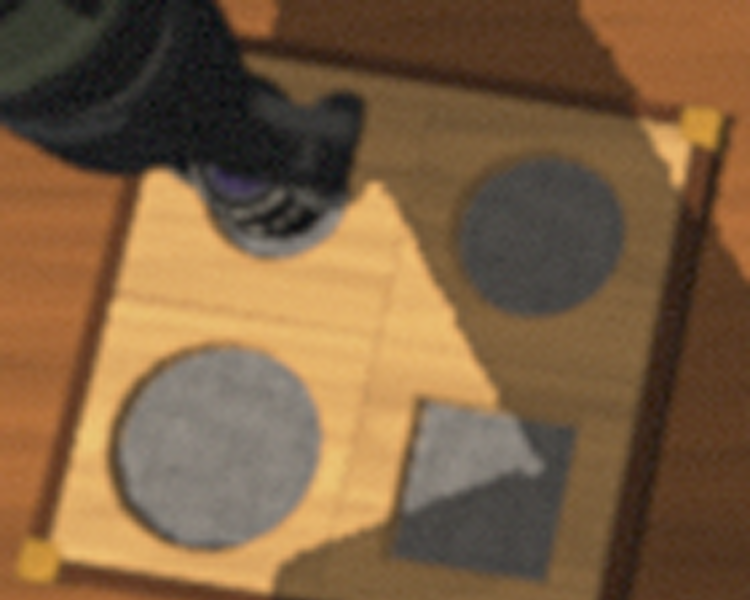

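The lens foot stands about 2 mm or less from the felt, inside the well, so letting go is safe. I'll release it and check.

```bash
python3 - <<'E'
from h import *
np.set_printoptions(precision=1,suppress=True)
release("small"); pick("loupe")
im,d=manip.get_image("top"); P=cloud("top",d.astype(float)); cv2.imwrite("pics/t3.png",cv2.resize(im[150:280,70:230],(738,600),interpolation=cv2.INTER_CUBIC))
w=P[165:205,100:145].reshape(-1,3); t=w[w[:,2]>45]; print(np.median(t[:,2]),cv2.minAreaRect(t[:,:2].astype(np.float32)))
E
```

```text
t 10.775
loupe gap 47.57283924910011 F 51.85141861438751 13.7667
lifted gap 47.60114984893943 [ 0.4  0.5 -0.8]
54.20644918124651 ((496.0025329589844, 179.90142822265625), (395.5053405761719, 39.969879150390625), 49.33407974243164)
```

View pics/t3.png

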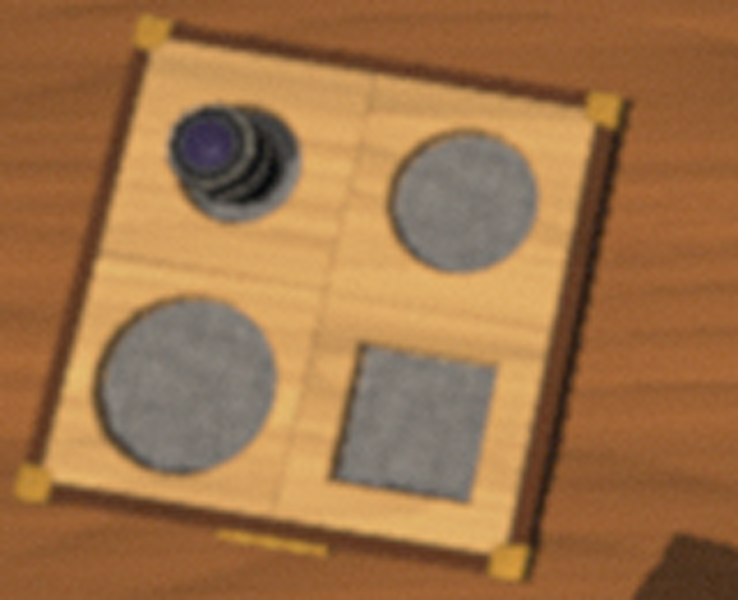

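The small lens stands in its well at crop (235,160), with felt visible round its foot. Next come the loupe and the medium lens.

```bash
sed -i 's/-173.1),31,53/-173.1),33,53/; s/-323.9),31,66/-323.9),35,66/' h.py; python3 - <<'E'
from h import *
place("loupe"); release("loupe"); pick("medium")
assert manip.read_finger_gap()>48
im,d=manip.get_image("top"); cv2.imwrite("pics/t4.png",cv2.resize(im[150:280,70:230],(738,600),interpolation=cv2.INTER_CUBIC))
E
```

```text
loupe down at cmd 42.0 nominal 37 dF 5.906839850764531 actual [491.3399427  232.63564055  42.66692446] 18.45
t 19.7833
medium gap 50.95448317325502 F 52.142983750090934 22.825
lifted gap 51.20616589855253 [-0.06577205 -0.04124941 -1.88650676]
```

View pics/t4.png

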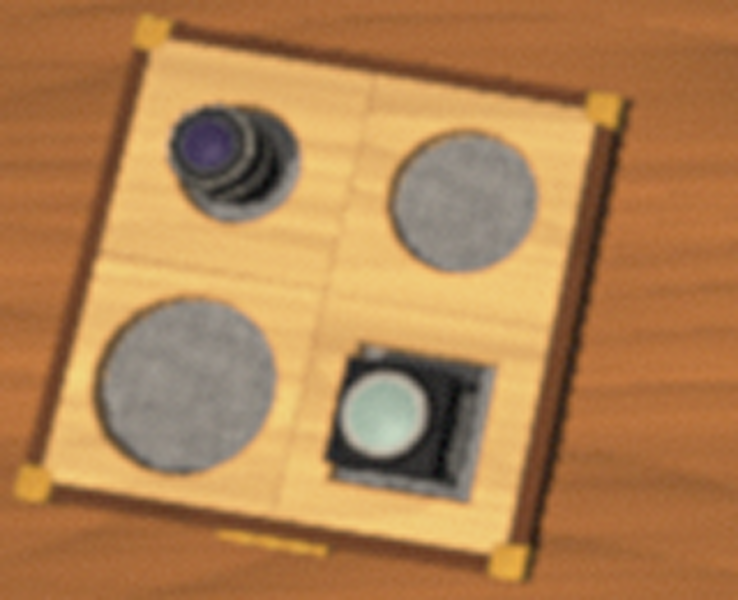

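The loupe stands square in its nest at crop (400,415). I'll go on with the medium and large lenses.

```bash
python3 - <<'E'
from h import *
place("medium"); release("medium"); pick("large")
assert manip.read_finger_gap()>60
place("large"); release("large")
manip.goto([450,-40,250],best([450,-40,250],PICK)); manip.dwell(.3)
np.set_printoptions(precision=1,suppress=True)
im,d=manip.get_image("top"); P=cloud("top",d.astype(float)); cv2.imwrite("pics/t5.png",cv2.resize(im[150:280,70:230],(738,600),interpolation=cv2.INTER_CUBIC))
C0=np.linalg.inv(manip.camera_info("top")["camera_from_world"])[:3,3]
for o,H in dict(small=52,medium=60,large=70,loupe=62).items():
    x,y=NEST[o]; m=(np.hypot(P[...,0]-x,P[...,1]-y)<50)&(P[...,2]>H-7); t=P[m]; zm=np.median(t[:,2])
    c=np.array(cv2.minAreaRect(t[:,:2].astype(np.float32))[0]); c=C0[:2]+(c-C0[:2])*(C0[2]-H)/(C0[2]-zm); print(o,zm,c-[x,y])
im,d=manip.get_image("scene"); cv2.imwrite("pics/s5.png",im); print(manip.read_time_s())
E
```

```text
medium down at cmd 44.0 nominal 39 dF 7.345694956632289 actual [594.41820738 213.80911955  44.92157081] 27.9583
t 29.25
large gap 64.44108451871529 F 56.3603167142719 32.625
lifted gap 64.69036846519201 [-0.0903495  -0.13286118 -2.93492227]
large down at cmd 47.0 nominal 41 dF 6.674762303284992 actual [510.32441144 335.45903033  47.53364953] 38.275
t 39.45
small 54.09748036376675 [-0.4 -0.5]
medium 62.43689419981183 [-0.5 -0.8]
large 72.04924452796638 [-1.4 -1. ]
loupe 62.55124404035797 [-1.3 -0.7]
41.3083
```

View pics/t5.png

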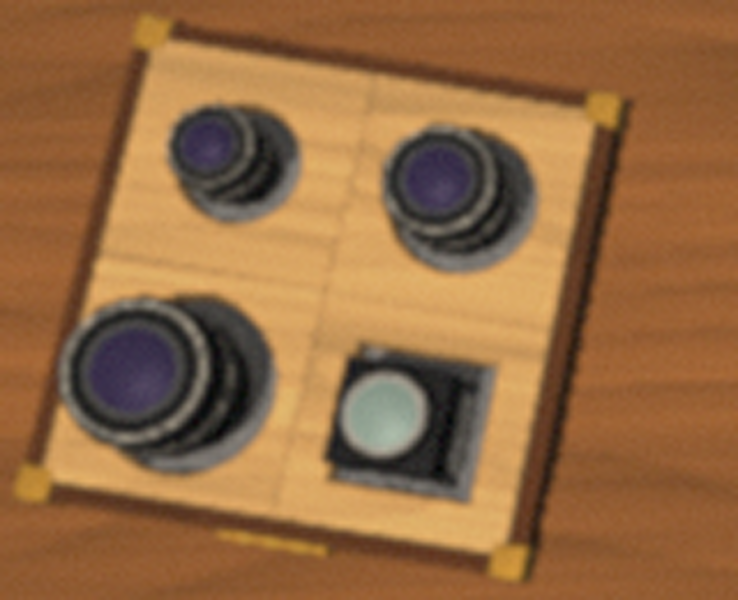

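View pics/s5.png

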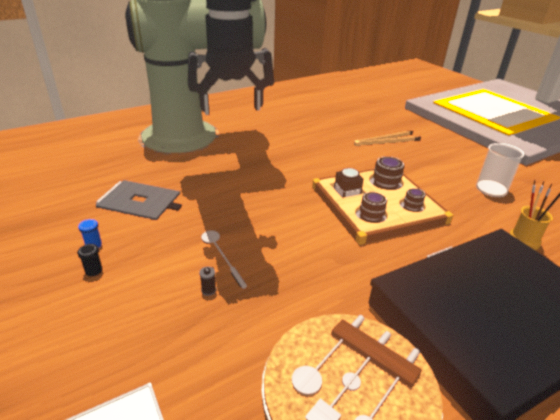

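All four stand upright in their own nests, within about 2 mm of centre. The cassette (207,281) and the black can (91,261) have not moved, and the gripper is clear.

```bash
python3 -c "
from bench import manip
print(manip.close_job())"
```

```text
the job is handed in; nothing more can be done
None
```

The job is handed in at about 41 s on the robot's clock: all three lenses and the loupe stand upright in their own nests, within about 2 mm of centre by the last camera check, and the film cassette and black can were left untouched (the hand-in returned no verdict).

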